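# Test a stoneware lamp sleeve on the gauge pin and sort it

## Robot

A 6-joint arm with a two-finger parallel gripper is mounted at the origin on the work surface. World frame = base frame: x ahead of the robot, y to its left, z up, the work surface at z = 0. Lengths are in m, angles in rad, forces in N, time in s.
With the tool pointing down it reaches from about 0.4 to 0.825 m from the base axis. Payload 7 kg.
Tool frame: the origin (TCP) lies at the very end of the fingers, on their centre line; the grasp point (between the pads) lies 19 mm behind it; z points along the fingers, y is the line along which they close (so a half turn about z gives the same grasp; the last joint's range is limited). The gripper opens to 88 mm and grips with 3 to 60 N. Pads are 19 mm wide; open, the fingers measure 130 mm over their backs; the gripper's body (78 mm by 193 mm) begins 47 mm behind the grasp point.
Start: joints at [1.575, 0.359, 0.012, 0, -1.224, -0.288], TCP at [0.189, 0.648, 0.202] pointing down, gripper open.
Joint ranges: [-3.07, 3.07], [-1.43, 2.12], [-1.02, 1.25], [-3.03, 1.67], [-3.05, -0], [-3.03, 3.03]. Speed limits (rad/s): [2.39, 2.39, 3.01, 3.14, 3.14, 3.14].

## Interface

Orientations are given as [roll, pitch, yaw] about the fixed x, y, z axes, in that order (R = Rz(yaw) Ry(pitch) Rx(roll)).
In Python, from station import * gives the robot as it stands.
- The arm moves only by the tool servo_tool, never from a script. Its argument "moves" is a list of rows, each an object of numbers: "jaw": the opening, from 0 (shut) to 1 (fully open); "dx", "dy", "dz": the shift along the world's x, y, z in m; "roll": the turn about the world's z in degrees. A call has exactly 10 rows; each row shifts and turns the commanded pose from where the row before left it; what a row does not reach is not made up. A row lasts 1/8 s, in which the tool goes at most 62.5 mm and 10.7 degrees, less where a joint would pass 70% of its speed; a pose out of reach is approached as far as the arm can. A call with a gripper value outside its range is refused whole. The fingers move at their own pace and stop on an object; "newtons" is the grip in N (left out, the last holds). Time passes only in rows, so rows that do not move let the fingers close, or fill a call up. It gives the time, the measured TCP pose, the force, the opening and the grip force at its end, in the units of the state.
- get_state(): the state, without advancing time (a new reading comes with each control period).
- grab_frame(name): name is "scene" or "top" or "wrist"; returns (picture, depth): 384x512x3 uint8, red, green, blue; 384x512 float32, m along the optical axis (not along the pixel's ray), 0 where there is no reading.
- calibration(name): a dict with "intrinsics" (3x3 intrinsics, pixels), "R" (3x3) and "t" (3): a world point X has camera coordinates R X + t. Camera axes: x right, y down, z forward; pixel columns grow to the right and rows downward; lengths in m; the calibration is good to about 2 mm. A picture is of the moment at which its call begins: read the wrist's pose just before it. calibration takes no time and is no camera call; for the wrist camera it gives the pose at the moment of the call.
- job_done(): hands the job in; it is judged then, once.
The state is a dict: "t": time; "q": joint angles; "qd": joint speeds; "joint_efforts": joint torques, N m; "eef_pos": TCP position; "ee_rot": TCP orientation; "force": force on the tool from outside, world axes, zero at the start; "moment": the same for the moment, N m; "width": finger opening in m; "gripper_force": force on a finger pad.
Only numpy, scipy, OpenCV 4.12 (cv2) and the standard library are available. Lean on these libraries where they do the work, as an engineer would, in place of code of your own. Each camera call takes 0.05 s, during which the arm holds its last target. There are 200 camera calls.

## Task

Slide the sleeve in the gauge's middle lane along onto the steel pin as far as it goes without forcing it (the pin must stay home), to see if it fits: flush against the blue plate means it fits, stopping short means it is too tight. Then pull the pin's red-ended knob fully out to free the sleeve and move the sleeve onto the green board if it fits, or onto the red board if it is too tight, flat on its underside as it came. Push the knob fully home again for the next test, and leave the waiting sleeve, the bowl, the cup and the brush where they are.

Things in the scene. Friction and masses are not known exactly. Their poses are not given: they have to be found in the camera images.
- gauge: fixed fit gauge. Origin: on the table, under the front face of its blue plate, on the pin's line. Its y is the way a sleeve is pushed onto the pin, x is across, z up. Dark steel bed: top 10 mm above the table, 70 mm wide, from y = -0.204 to +0.012. Blue stop plate: 60 mm wide, y 0 to 0.012, top 56 mm above the table.
- lane (a point): centre of the middle lane, on the bed at gauge (0, -0.144). Two aluminium rails 5 mm thick, tops 18 mm above the table, from y = -0.200 to -0.088, 46 mm apart (the sleeve has 1 mm play each side). From there to the plate the bed is open on both sides. 
- side_lane (a point): centre of the side lane, on the bed at gauge (0.080, -0.157): same rails, y -0.200 to -0.115; the waiting sleeve stands here.
- pin_tip (a point): centre of the steel pin's tip, 32 mm above the table like a sleeve's bore. Pin home: tip at gauge y = -0.046; 14 mm thick up to y = -0.027, a cone, then 22 mm thick from y = -0.021 to the plate. A sleeve that fits ends flush with the plate (centre at y = -0.025); a tight one stops on the cone (centre at about -0.049).
- gauge_pin (a joint): slide of the pin with its knob, m: 0 = home, 0.060 = fully out (moves along gauge +y; the pin's tip is then inside the plate). Stiff: it stays where it is left and takes about 14 N to move either way, so press a stopped sleeve with less.
- knob (a point): middle of the knob's black grip, on the pin's axis, 32 mm above the bare table; gauge y = 0.051 at home, moves with the pin. Grip: round bar along gauge y, 30 mm in diameter, 22 mm long; beyond it a red end flange 36 mm in diameter, its outer face 18 mm from this point. A 14 mm rod joins it to the plate, 28 mm away.
- sleeve_a: stoneware lamp sleeve: square block 44 wide (x) x 50 long (y) x 44 mm tall, round bore along its y at half height, 0.17 kg. Origin: centre of underside. The two look alike outside; this is the first; one has a bore that fits the pin (24 mm), one is too tight (18 mm), not told which. The one in the middle lane (gauge x = 0) is to be tested; the other waits in the side lane.
- sleeve_b: stoneware lamp sleeve: square block 44 wide (x) x 50 long (y) x 44 mm tall, round bore along its y at half height, 0.17 kg. Origin: centre of underside. The two look alike outside; this is the second; one has a bore that fits the pin (24 mm), one is too tight (18 mm), not told which. The one in the middle lane (gauge x = 0) is to be tested; the other waits in the side lane.
- green_board: fixed green board for sleeves that fit, 110 (x) x 124 mm (y), top 9 mm above the table (1 mm below the bed). Wooden lips 6 mm thick, tops at 17 mm, along its two y ends only. Origin: centre of underside; axes parallel to the gauge's. Lies on either side of the bed: centre at gauge x = -0.093 or +0.093, y = -0.038.
- red_board: fixed red board for sleeves that are too tight, 110 (x) x 124 mm (y), top 9 mm above the table (1 mm below the bed). Wooden lips 6 mm thick, tops at 17 mm, along its two y ends only. Origin: centre of underside; axes parallel to the gauge's. Lies on either side of the bed: centre at gauge x = -0.093 or +0.093, y = -0.038.
- bowl: terracotta bowl, 124 mm across, 65 mm high; bystander. Origin: centre of its underside.
- cup: blue glazed cup, 76 mm across, 85 mm high; bystander. Origin: centre of its underside.
- brush: brush 170 mm long, lying; bystander. Origin: under its middle.
Mind the look-alikes: they are no part of the job. What is shaped like the sleeve_b but turquoise is not meant. Leave any purple look-alike of the sleeve_a alone.

How it is judged:
By the outcome, as a careful person would: the job done as asked, in the order asked, and still so for the second after the job is handed in, with the robot touching nothing.
It also fails if it takes over 58 s, if anything falls off the work surface, if the arm or the gripper's body presses on something with over 40 N, if the wrist force passes 120 N, or if a joint passes its speed limit or range.

## Working session

There is one attempt and no reset: what is moved stays moved. The work goes in short steps, Python scripts to look and compute and a tool call to move; the robot and the scene stay as the last step left them, time stands still between calls to the robot, and variables do not carry over. Pictures are saved under pics/ and viewed, at most 10 in all, crops included, and the job is handed in when it is done.

Besides the shell and the picture viewer there is one more tool, called after "Emit:" as name(argument=value, ...), one argument or row to a line, values as JSON. servo_tool: Moves the arm, as the interface text tells. Its arguments: {"type":"object","properties":{"moves":{"type":"array","items":{"type":"object","properties":{"jaw":{"type":"number"},"dx":{"type":"number"},"dy":{"type":"number"},"dz":{"type":"number"},"roll":{"type":"number"}}}},"newtons":{"type":"number"}},"required":["moves"]}

```bash
mkdir -p pics; cat > h.py <<'E'
from station import *
import numpy as np, cv2
def snap(n,f):
    c=calibration(n); p,d=grab_frame(n); np.savez(f'pics/{f}.npz',p=p,d=d,**c)
    cv2.imwrite(f'pics/{f}.png',p[:,:,::-1]); return p,d,c
def ray(c,u,v):
    R,t=np.array(c['R']),np.array(c['t']); o=-R.T@t
    return o,R.T@np.linalg.solve(c['intrinsics'],[u,v,1.])
def onz(c,u,v,z):
    o,r=ray(c,u,v); return o+r*(z-o[2])/r[2]
def cloud(c,d):
    v,u=np.mgrid[:d.shape[0],:d.shape[1]]
    P=np.linalg.solve(c['intrinsics'],np.stack([u*d,v*d,d]).reshape(3,-1))
    return (np.array(c['R']).T@(P-np.array(c['t'])[:,None])).T.reshape(*d.shape,3)
E
python3 - <<'E'
from h import *
a=[snap(n,n+'0')[0] for n in('scene','top','wrist')]
s=get_state();print(s['eef_pos'],s['ee_rot'],s['width'],s['t'])
m=np.zeros((600,800,3),np.uint8)
m=cv2.resize(np.vstack([np.hstack(a[:2]),np.hstack([a[2],a[2]*0])]),(800,600),interpolation=cv2.INTER_AREA)
cv2.imwrite('pics/m0.png',m[:,:,::-1])
E
```

```text
[0.18892434 0.64760895 0.20134504] [ 3.14031623e+00 -1.44976864e-04 -2.83879148e-01] 0.08744954483992307 0.15
```

View pics/m0.png

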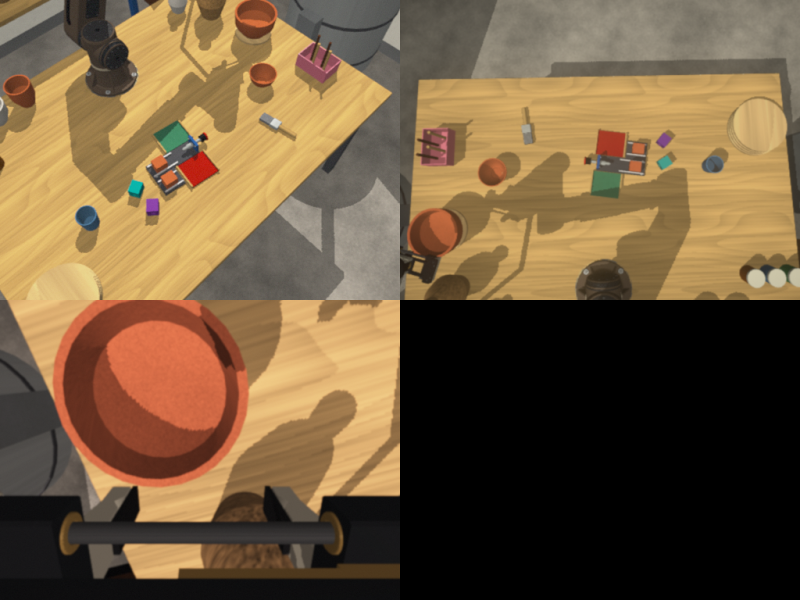

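View pics/top0.png

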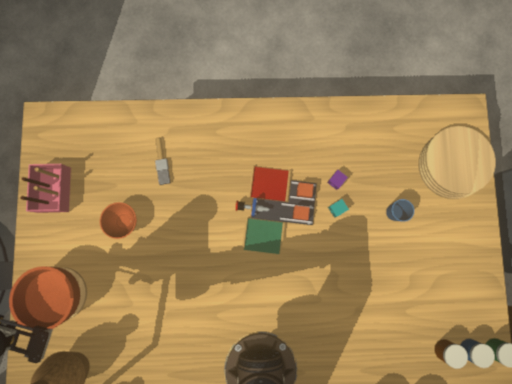

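The top view shows the gauge with its plate at about (255,207), the knob at (240,205) and the sleeves at (303,213) in the middle lane and (305,189) in the side lane. The red board is at (270,183) and the green at (264,236). Gauge +y is roughly world +y. Next I get coarse positions, then look from close by with the wrist camera.

```bash
python3 - <<'E'
from h import *
for n in('top','scene'):
    z=np.load(f'pics/{n}0.npz'); p,d=z['p'],z['d']; c={k:z[k] for k in('intrinsics','R','t')}
    X=cloud(c,d); hsv=cv2.cvtColor(p,cv2.COLOR_RGB2HSV); H,S,V=hsv[...,0].astype(int),hsv[...,1],hsv[...,2]
    reg=(np.abs(X[...,0]-.5)<.3)&(np.abs(X[...,1])<.25)
    for nm,m in dict(red=((H<4)|(H>176))&(S>200),green=(H>60)&(H<85)&(S>80),orange=(H>=4)&(H<12)&(S>130),blue=(H>100)&(H<120)&(S>100)).items():
        k,l,s,ce=cv2.connectedComponentsWithStats((m&reg).astype(np.uint8))
        for i in range(1,k):
            if s[i,4]>12: print(n,nm,s[i,4],ce[i].round(1),np.median(X[l==i],0).round(3), cv2.minAreaRect(np.argwhere(l==i)[:,::-1].astype(np.float32))[1:])
E
```

```text
top green 582 [263.6 231.7] [ 0.455 -0.02   0.008] ((32.2749137878418, 23.511526107788086), 4.085616588592529)
top orange 1078 [269.4 183.6] [ 0.624 -0.045  0.008] ((34.481651306152344, 31.380786895751953), 7.125016689300537)
top orange 213 [304.7 189.5] [ 0.594 -0.165  0.053] ((16.012571334838867, 13.803942680358887), 6.340191841125488)
top orange 18 [236.7 205.2] [0.547 0.068 0.045] ((8.0, 2.0), 90.0)
top orange 207 [300.9 212.5] [ 0.517 -0.149  0.053] ((13.0, 16.0), 90.0)
top blue 23 [253.6 207. ] [0.538 0.01  0.055] ((1.5391075611114502, 14.123575210571289), 5.19442892074585)
scene red 1066 [253.3 215.2] [ 0.629 -0.043  0.009] ((32.72731018066406, 37.9969596862793), 56.30992889404297)
scene green 995 [220.1 174.4] [ 0.445 -0.019  0.009] ((29.283946990966797, 37.14540481567383), 58.392494201660156)
scene orange 14 [263.4 173.2] [0.55  0.072 0.034] ((9.838699340820312, 2.683281421661377), 63.43495178222656)
scene orange 291 [203.5 209.3] [ 0.527 -0.152  0.052] ((16.97835922241211, 18.693342208862305), 59.03623962402344)
scene orange 18 [275.2 213.6] [0.678 0.01  0.011] ((15.788434982299805, 2.751511573791504), 58.392494201660156)
scene orange 60 [242.1 227.8] [ 0.642 -0.099  0.008] ((36.35770034790039, 13.376890182495117), 30.963756561279297)
scene orange 318 [216.1 228.9] [ 0.602 -0.167  0.053] ((17.66435432434082, 19.207839965820312), 59.03623962402344)
scene blue 97 [247.5 183. ] [0.551 0.009 0.053] ((22.1192626953125, 7.045393943786621), 55.00797653198242)
```

Emit:
servo_tool(
  moves=[
    {"dx":0.022,"dy":-0.045,"dz":0.015,"roll":-5,"jaw":0.64},
    {"dx":0.022,"dy":-0.045,"dz":0.015,"roll":-5,"jaw":0.64},
    {"dx":0.022,"dy":-0.045,"dz":0.015,"roll":-5,"jaw":0.64},
    {"dx":0.022,"dy":-0.045,"dz":0.015,"roll":-5,"jaw":0.64},
    {"dx":0.022,"dy":-0.045,"dz":0.015,"roll":-5,"jaw":0.64},
    {"dx":0.022,"dy":-0.045,"dz":0.015,"roll":-5,"jaw":0.64},
    {"dx":0.022,"dy":-0.045,"dz":0.015,"roll":-5,"jaw":0.64},
    {"dx":0.022,"dy":-0.045,"dz":0.015,"roll":-5,"jaw":0.64},
    {"dx":0.022,"dy":-0.045,"dz":0.015,"roll":-5,"jaw":0.64},
    {"dx":0.022,"dy":-0.045,"dz":0.015,"roll":-5,"jaw":0.64},
  ],
)

```text
t: 1.4
eef_pos: [0.4092, 0.1963, 0.3526]
ee_rot: [-3.141, 0.0, -1.159]
force: [0.6, 1.3, 0.5]
width: 0.056
gripper_force: 0.0
```

Emit:
servo_tool(
  moves=[
    {"dx":0.02,"dy":-0.042,"roll":-5,"jaw":0.64},
    {"dx":0.02,"dy":-0.042,"roll":-5,"jaw":0.64},
    {"dx":0.02,"dy":-0.042,"roll":-5,"jaw":0.64},
    {"dx":0.02,"dy":-0.042,"roll":-5,"jaw":0.64},
    {"dx":0.02,"dy":-0.042,"roll":-5,"jaw":0.64},
    {"dx":0.021,"dy":-0.042,"roll":-5,"jaw":0.64},
    {"jaw":0.64},
    {"jaw":0.64},
    {"jaw":0.64},
    {"jaw":0.64},
  ],
)

```text
$.moves[0]: bad value
```

```bash
python3 - <<'E'
from h import *
s=get_state();print(s['t'],s['eef_pos'],s['ee_rot'],s['width'],s['q'])
p,d,c=snap('wrist','w1'); R=np.array(c['R']); print(-R.T@c['t'],R,c['intrinsics'])
E
```

```text
1.4 [0.40923427 0.19633884 0.35263885] [-3.14127305e+00  2.61463955e-04 -1.15895627e+00] 0.056029978114177446 [ 8.83520363e-01 -8.38019282e-02 -1.76887443e-01 -8.80766999e-05
 -1.47730730e+00 -4.71672139e-01]
[0.4426033  0.1199008  0.53602785] [[-9.16245405e-01 -4.00616367e-01 -9.40121871e-04]
 [-3.81776956e-01  8.72441994e-01  3.05108708e-01]
 [-1.21411340e-01  2.79913368e-01 -9.52317065e-01]] [[319.89694271   0.         257.22707273]
 [  0.         319.89694271 197.10028909]
 [  0.           0.           1.        ]]
```

View pics/w1.png

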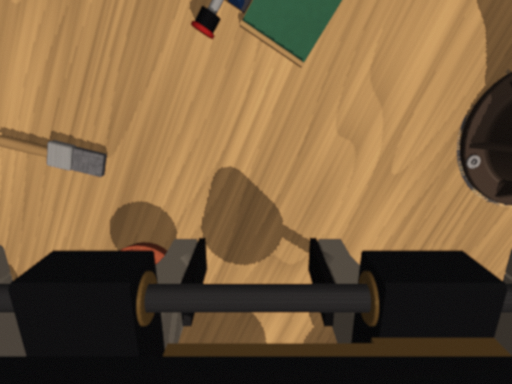

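Rows need all their keys. The wrist camera sits about 83 mm to the −y side, so I'll stop the TCP near y = 0.

Emit:
servo_tool(
  moves=[
    {"dx":0.02,"dy":-0.033,"dz":0,"roll":-5,"jaw":0.64},
    {"dx":0.02,"dy":-0.033,"dz":0,"roll":-5,"jaw":0.64},
    {"dx":0.02,"dy":-0.033,"dz":0,"roll":-5,"jaw":0.64},
    {"dx":0.02,"dy":-0.033,"dz":0,"roll":-5,"jaw":0.64},
    {"dx":0.02,"dy":-0.033,"dz":0,"roll":-5,"jaw":0.64},
    {"dx":0.021,"dy":-0.033,"dz":0,"roll":-5,"jaw":0.64},
    {"dx":0,"dy":0,"dz":0,"roll":0,"jaw":0.64},
    {"dx":0,"dy":0,"dz":0,"roll":0,"jaw":0.64},
    {"dx":0,"dy":0,"dz":0,"roll":0,"jaw":0.64},
    {"dx":0,"dy":0,"dz":0,"roll":0,"jaw":0.64},
  ],
)

```text
t: 2.7
eef_pos: [0.5297, 0.0007, 0.3523]
ee_rot: [-3.141, 0.0, -1.679]
force: [0.3, -0.5, -0.8]
width: 0.0558
gripper_force: 0.0
```

```bash
python3 - <<'E'
from h import *
s=get_state();print(s['t'],s['eef_pos'],s['ee_rot'],s['width'])
p,d,c=snap('wrist','w2'); X=cloud(c,d)
hsv=cv2.cvtColor(p,cv2.COLOR_RGB2HSV); H,S=hsv[...,0].astype(int),hsv[...,1]
reg=(np.abs(X[...,0]-.55)<.25)&(np.abs(X[...,1]+.07)<.22)
for nm,m in dict(red=((H<4)|(H>176))&(S>150),green=(H>60)&(H<85)&(S>80),orange=(H>=4)&(H<13)&(S>120),blue=(H>100)&(H<120)&(S>100)).items():
    k,l,s,ce=cv2.connectedComponentsWithStats((m&reg).astype(np.uint8))
    for i in range(1,k):
        if s[i,4]>30:
            z=np.median(X[l==i][:,2]); print(nm,s[i],ce[i].round(1),np.median(X[l==i],0).round(4))
E
```

```text
2.7 [0.52973738 0.00067396 0.35233669] [-3.14113168e+00  3.18879577e-04 -1.67861600e+00] 0.05582794932331346
red [ 159   86   70   79 5112] [194.8 124.4] [ 0.6264 -0.048   0.0101]
red [242 191  18   7  79] [250.3 194.7] [0.5494 0.0686 0.0473]
green [ 275   90   72   78 4968] [309.4 128.1] [ 0.4438 -0.0225  0.0098]
orange [ 178   16   37   45 1584] [196.5  37.6] [ 0.5962 -0.1648  0.0549]
orange [ 239   22   32   45 1351] [254.   43.5] [ 0.519  -0.1488  0.0549]
orange [158  84  73  82 476] [196.  122.3] [ 0.6222 -0.0538  0.0096]
orange [240 190  22  10  54] [250.7 195.9] [0.5497 0.0725 0.0435]
blue [233 152  38  12 308] [250.9 159.2] [0.5422 0.01   0.0565]
```

View pics/w2.png

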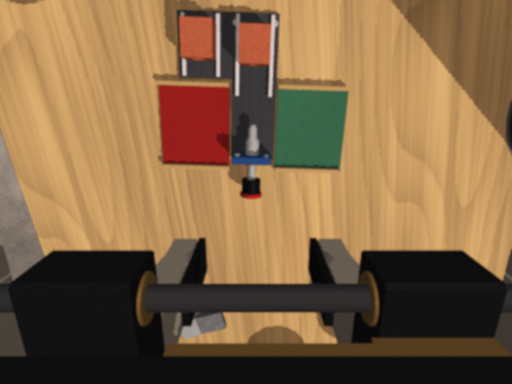

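The wrist view shows the whole gauge: plate at (251,159), knob at (251,190), middle sleeve at (254,43), waiting sleeve at (196,38). Red board is on gauge +x, green on −x. Now the precise frame fit.

```bash
cat > fit.py <<'E'
from h import *
def rects(p,d,c):
    X=cloud(c,d); hsv=cv2.cvtColor(p,cv2.COLOR_RGB2HSV); H,S=hsv[...,0].astype(int),hsv[...,1]
    box=lambda x,y:(abs(X[...,0]-x)<.07)&(abs(X[...,1]-y)<.08)
    rd=((H<13)|(H>176))&(S>120); z=X[...,2]
    M=dict(red=(rd&(abs(z-.009)<.006)&box(.626,-.048),.009),green=((H>60)&(H<85)&(S>80)&(abs(z-.009)<.006),.009),
     plate=((H>100)&(H<120)&(S>80)&(z>.047)&box(.54,.01),.056),mid=(rd&(z>.044)&(z<.065)&(X[...,0]<.56)&(X[...,1]<.03)&box(.52,-.09),.054),midlane=(rd&(z>.044)&(X[...,0]<.56)&box(.52,-.15),.054),
     side=(rd&(z>.044)&(X[...,0]>.56)&box(.6,-.165),.054))
    for n,(m,h) in M.items():
        k,l,s,ce=cv2.connectedComponentsWithStats(m.astype(np.uint8))
        if k<2: continue
        i=1+np.argmax(s[1:,4]); uv=np.argwhere(l==i)[:,::-1]
        zz=np.median(z[l==i])
        P=np.array([onz(c,u,v,h)[:2] for u,v in uv],np.float32)*1000
        r=cv2.minAreaRect(P); print(n,len(uv),np.round(r[0],1),np.round(r[1],1),round(r[2],1),'zdepth',round(zz,4))
E
python3 - <<'E'
from fit import *
for f in('w2','top0','scene0'):
    print(f);z=np.load(f'pics/{f}.npz'); rects(z['p'],z['d'],{k:z[k] for k in('intrinsics','R','t')})
E
```

```text
w2
red 5384 [627. -44.] [124.3 113.4] 81.9 zdepth 0.0101
green 4947 [443.6 -18.8] [120.  106.8] 82.0 zdepth 0.0098
plate 277 [541.   10.2] [10.8 57.8] 83.9 zdepth 0.0566
mid 1180 [ 518.5 -147.9] [50.4 42.1] 82.8 zdepth 0.055
midlane 1269 [ 518.4 -148.2] [51.1 42.1] 82.8 zdepth 0.055
side 1381 [ 596.2 -164.2] [51.2 45.7] 82.0 zdepth 0.0551
top0
red 1024 [624.4 -45.1] [123.1 113.2] 81.7 zdepth 0.008
green 560 [449.5 -21.6] [112.2  81.3] 84.8 zdepth 0.0082
plate 37 [537.8  11.3] [ 7.1 55.2] 82.7 zdepth 0.0554
mid 185 [ 517.8 -146.9] [49.7 43.9] 81.8 zdepth 0.0532
midlane 193 [ 517.7 -147.3] [50.5 43.9] 81.7 zdepth 0.0532
side 190 [ 595.7 -163.5] [50.1 45.4] 81.7 zdepth 0.053
scene0
red 1205 [628.3 -42.8] [123.3 113.9] 81.9 zdepth 0.009
green 929 [445.5 -17. ] [119.  108.2] 82.3 zdepth 0.009
plate 64 [544.   10.6] [13. 62.] 82.3 zdepth 0.0556
mid 208 [ 522.8 -148.9] [48.8 49.7] 81.6 zdepth 0.0534
midlane 231 [ 522.6 -150. ] [51.1 49.7] 81.6 zdepth 0.0535
side 255 [ 599.5 -166.4] [51.4 49. ] 81.7 zdepth 0.0536
```

Emit:
servo_tool(
  moves=[
    {"dx":-0.003,"dy":-0.037,"dz":-0.04,"roll":-1.7,"jaw":0.64},
    {"dx":-0.003,"dy":-0.037,"dz":-0.04,"roll":0,"jaw":0.64},
    {"dx":-0.003,"dy":-0.037,"dz":-0.04,"roll":0,"jaw":0.64},
    {"dx":-0.002,"dy":-0.0375,"dz":-0.04,"roll":0,"jaw":0.64},
    {"dx":0,"dy":0,"dz":-0.04,"roll":0,"jaw":0.64},
    {"dx":0,"dy":0,"dz":-0.04,"roll":0,"jaw":0.64},
    {"dx":0,"dy":0,"dz":-0.02,"roll":0,"jaw":0.64},
    {"dx":0,"dy":0,"dz":0,"roll":0,"jaw":0.64},
    {"dx":0,"dy":0,"dz":0,"roll":0,"jaw":0.64},
    {"dx":0,"dy":0,"dz":0,"roll":0,"jaw":0.64},
  ],
)

```text
t: 4.0
eef_pos: [0.5199, -0.1484, 0.0934]
ee_rot: [-3.139, 0.0, -1.709]
force: [0.5, -0.1, 0.2]
width: 0.0559
gripper_force: 0.0
```

```bash
python3 - <<'E'
from fit import *
s=get_state();print(s['t'],s['eef_pos'],s['ee_rot'],s['force'])
p,d,c=snap('wrist','w3'); rects(p,d,c)
# where TCP should appear / world of finger gap at tcp height
K=c['intrinsics'];q=np.array(c['R'])@s['eef_pos']+c['t'];print((K@q/q[2])[:2])
E
```

```text
4.0 [ 0.51994175 -0.14837077  0.09339679] [-3.13930526e+00  3.40252702e-04 -1.70926593e+00] [ 0.49357654 -0.13431691  0.1824335 ]
red 1128 [597.8 -15.6] [36.8 46.8] 82.3 zdepth 0.0098
green 941 [ 4.806e+02 -3.000e-01] [35.4 39.8] 82.3 zdepth 0.0096
mid 3423 [ 518.3 -148.3] [50.6 43.2] 82.6 zdepth 0.0548
midlane 3879 [ 518.2 -149.5] [52.8 43.2] 82.2 zdepth 0.0547
side 4233 [ 595.3 -165.6] [52.2 46.9] 82.1 zdepth 0.0548
[257.53104912 234.4575873 ]
```

View pics/w3.png

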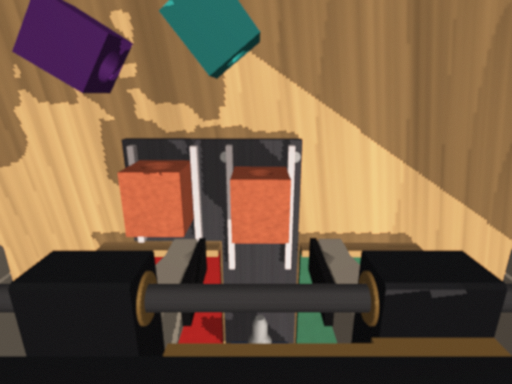

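The sleeve sits about (261,205), about 1.7 mm toward −x of the TCP, and both fingers straddle it. I correct and descend, then grip lightly.

Emit:
servo_tool(
  moves=[
    {"dx":-0.0017,"dy":0,"dz":-0.025,"roll":0,"jaw":0.64},
    {"dx":0,"dy":0,"dz":-0.025,"roll":0,"jaw":0.64},
    {"dx":0,"dy":0,"dz":-0.0195,"roll":0,"jaw":0.64},
    {"dx":0,"dy":0,"dz":0,"roll":0,"jaw":0.64},
    {"dx":0,"dy":0,"dz":0,"roll":0,"jaw":0.64},
    {"dx":0,"dy":0,"dz":0,"roll":0,"jaw":0.4},
    {"dx":0,"dy":0,"dz":0,"roll":0,"jaw":0.4},
    {"dx":0,"dy":0,"dz":0,"roll":0,"jaw":0.4},
    {"dx":0,"dy":0,"dz":0,"roll":0,"jaw":0.4},
    {"dx":0,"dy":0,"dz":0,"roll":0,"jaw":0.4},
  ],
  newtons=6,
)

```text
t: 5.3
eef_pos: [0.5179, -0.1485, 0.0234]
ee_rot: [-3.14, 0.0, -1.709]
force: [-0.3, 0.0, 6.3]
width: 0.044
gripper_force: 6.0
```

Emit:
servo_tool(
  moves=[
    {"dx":0,"dy":0,"dz":0.0006,"roll":0,"jaw":0.4},
    {"dx":0.001,"dy":0.007,"dz":0,"roll":0,"jaw":0.4},
    {"dx":0.001,"dy":0.007,"dz":0,"roll":0,"jaw":0.4},
    {"dx":0.001,"dy":0.007,"dz":0,"roll":0,"jaw":0.4},
    {"dx":0.001,"dy":0.007,"dz":0,"roll":0,"jaw":0.4},
    {"dx":0.001,"dy":0.007,"dz":0,"roll":0,"jaw":0.4},
    {"dx":0.001,"dy":0.007,"dz":0,"roll":0,"jaw":0.4},
    {"dx":0,"dy":0,"dz":0,"roll":0,"jaw":0.4},
    {"dx":0,"dy":0,"dz":0,"roll":0,"jaw":0.4},
    {"dx":0,"dy":0,"dz":0,"roll":0,"jaw":0.4},
  ],
)

```text
t: 6.55
eef_pos: [0.5231, -0.1065, 0.023]
ee_rot: [3.141, 0.0, -1.71]
force: [-0.4, 1.8, 1.4]
width: 0.0438
gripper_force: 6.0
```

Emit:
servo_tool(
  moves=[
    {"dx":0.001,"dy":0.007,"dz":0,"roll":0,"jaw":0.4},
    {"dx":0.001,"dy":0.007,"dz":0,"roll":0,"jaw":0.4},
    {"dx":0.001,"dy":0.007,"dz":0,"roll":0,"jaw":0.4},
    {"dx":0.001,"dy":0.007,"dz":0,"roll":0,"jaw":0.4},
    {"dx":0.001,"dy":0.007,"dz":0,"roll":0,"jaw":0.4},
    {"dx":0.001,"dy":0.007,"dz":0,"roll":0,"jaw":0.4},
    {"dx":0.001,"dy":0.007,"dz":0,"roll":0,"jaw":0.4},
    {"dx":0.0005,"dy":0.003,"dz":0,"roll":0,"jaw":0.4},
    {"dx":0,"dy":0,"dz":0,"roll":0,"jaw":0.4},
    {"dx":0,"dy":0,"dz":0,"roll":0,"jaw":0.4},
  ],
)

```text
t: 7.8
eef_pos: [0.5307, -0.0546, 0.0231]
ee_rot: [3.141, -0.0, -1.71]
force: [1.1, 0.8, -1.5]
width: 0.0437
gripper_force: 6.0
```

```bash
python3 - <<'E'
from fit import *
s=get_state();print(s['t'],s['eef_pos'],s['force'])
p,d,c=snap('wrist','w4'); rects(p,d,c)
p,d,c=snap('top','t4'); rects(p,d,c)
E
```

```text
7.8 [ 0.53074709 -0.05461765  0.02312978] [ 1.13770556  0.80188436 -1.50209623]
red 13298 [622.8 -69.5] [ 71.3 113.8] 83.7 zdepth 0.0099
green 12700 [439.7 -43.5] [ 68.2 110.9] 81.0 zdepth 0.0096
mid 3491 [525.4 -91.3] [24.5 46.8] 82.1 zdepth 0.0518
midlane 6683 [528.  -82.4] [43.7 50.8] 85.6 zdepth 0.064
side 12461 [ 595.1 -162.7] [45.8 48.7] 82.1 zdepth 0.0549
red 253 [650.  -46.8] [119.1  62. ] 82.1 zdepth 0.0078
green 552 [439.3 -18.9] [113.4  95.7] 82.6 zdepth 0.0082
side 156 [ 595.8 -165.6] [46.  44.6] 81.7 zdepth 0.0526
```

View pics/w4.png

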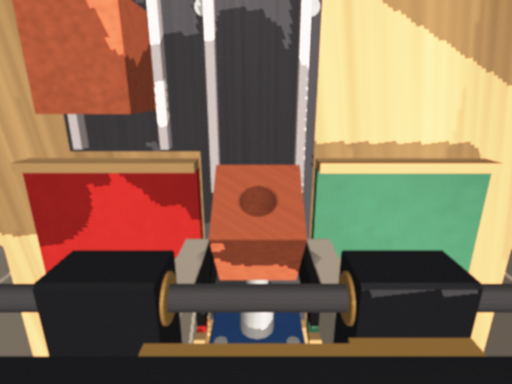

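Pin at (258,310) lines up with the bore; the sleeve is still held in the rails. I advance gently with 5 N grip, so the pads would slip below the pin's 14 N.

Emit:
servo_tool(
  moves=[
    {"dx":0.0003,"dy":0.002,"dz":0,"roll":0,"jaw":0.4},
    {"dx":0.0003,"dy":0.002,"dz":0,"roll":0,"jaw":0.4},
    {"dx":0.0003,"dy":0.002,"dz":0,"roll":0,"jaw":0.4},
    {"dx":0.0003,"dy":0.002,"dz":0,"roll":0,"jaw":0.4},
    {"dx":0.0003,"dy":0.002,"dz":0,"roll":0,"jaw":0.4},
    {"dx":0.0003,"dy":0.002,"dz":0,"roll":0,"jaw":0.4},
    {"dx":0.0003,"dy":0.002,"dz":0,"roll":0,"jaw":0.4},
    {"dx":0,"dy":0,"dz":0,"roll":0,"jaw":0.4},
    {"dx":0,"dy":0,"dz":0,"roll":0,"jaw":0.4},
    {"dx":0,"dy":0,"dz":0,"roll":0,"jaw":0.4},
  ],
  newtons=5,
)

```text
t: 9.15
eef_pos: [0.5328, -0.041, 0.0236]
ee_rot: [3.142, -0.001, -1.709]
force: [-2.2, -5.1, 5.6]
width: 0.0442
gripper_force: 5.0
```

Emit:
servo_tool(
  moves=[
    {"dx":0,"dy":0,"dz":0,"roll":0,"jaw":0.62},
    {"dx":0,"dy":0,"dz":0,"roll":0,"jaw":0.62},
    {"dx":-0.0003,"dy":-0.002,"dz":0,"roll":0,"jaw":0.62},
    {"dx":0,"dy":0,"dz":0,"roll":0,"jaw":0.4},
    {"dx":0,"dy":0,"dz":0,"roll":0,"jaw":0.4},
    {"dx":0,"dy":0,"dz":0,"roll":0,"jaw":0.4},
    {"dx":0.0003,"dy":0.002,"dz":0,"roll":0,"jaw":0.4},
    {"dx":0.0003,"dy":0.002,"dz":0,"roll":0,"jaw":0.4},
    {"dx":0.0003,"dy":0.002,"dz":0,"roll":0,"jaw":0.4},
    {"dx":0,"dy":0,"dz":0,"roll":0,"jaw":0.4},
  ],
  newtons=5,
)

```text
t: 10.4
eef_pos: [0.5335, -0.0364, 0.0232]
ee_rot: [3.142, -0.0, -1.709]
force: [0.2, 0.5, -0.2]
width: 0.0349
gripper_force: 0.0
```

```bash
python3 - <<'E'
from fit import *
s=get_state();print(s['t'],s['eef_pos'],s['force'])
p,d,c=snap('wrist','w5'); rects(p,d,c)
E
```

```text
10.4 [ 0.53354694 -0.03635202  0.02316264] [ 0.17474447  0.51587697 -0.22258833]
red 19215 [624.8 -55.7] [ 99.1 114. ] 83.3 zdepth 0.0099
green 18683 [441.7 -29.4] [ 98.3 110.7] 81.4 zdepth 0.0096
plate 2206 [540.    7.5] [17.3 58.6] 82.1 zdepth 0.0562
mid 9138 [526.5 -83.3] [51.  44.1] 82.0 zdepth 0.0548
midlane 7313 [525.9 -87.6] [42.2 44.2] 82.1 zdepth 0.0548
side 8102 [ 596.4 -153.1] [28.1 48.7] 82.1 zdepth 0.0549
```

View pics/w5.png

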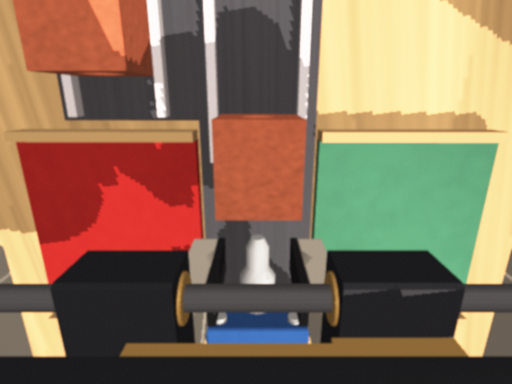

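The sleeve had slipped out of the light grip and was left at about gauge y −0.089, flat, at (259,165). The contact felt was not the cone. I go back over it and grip firmly for the rail part.

Emit:
servo_tool(
  moves=[
    {"dx":0,"dy":0,"dz":0.001,"roll":0,"jaw":0.64},
    {"dx":0,"dy":0,"dz":0,"roll":0,"jaw":0.64},
    {"dx":-0.0035,"dy":-0.0235,"dz":0,"roll":0,"jaw":0.64},
    {"dx":-0.0035,"dy":-0.0235,"dz":0,"roll":0,"jaw":0.64},
    {"dx":0,"dy":0,"dz":0,"roll":0,"jaw":0.64},
    {"dx":0,"dy":0,"dz":0,"roll":0,"jaw":0.64},
    {"dx":0,"dy":0,"dz":0,"roll":0,"jaw":0.4},
    {"dx":0,"dy":0,"dz":0,"roll":0,"jaw":0.4},
    {"dx":0,"dy":0,"dz":0,"roll":0,"jaw":0.4},
    {"dx":0,"dy":0,"dz":0,"roll":0,"jaw":0.4},
  ],
  newtons=20,
)

```text
t: 11.7
eef_pos: [0.5267, -0.0832, 0.0242]
ee_rot: [-3.141, 0.0, -1.709]
force: [-0.1, 0.3, -1.5]
width: 0.0434
gripper_force: 20.0
```

Emit:
servo_tool(
  moves=[
    {"dx":0.0006,"dy":0.0041,"dz":0,"roll":0,"jaw":0.4},
    {"dx":0.0006,"dy":0.0041,"dz":0,"roll":0,"jaw":0.4},
    {"dx":0.0006,"dy":0.0041,"dz":0,"roll":0,"jaw":0.4},
    {"dx":0.0006,"dy":0.0041,"dz":0,"roll":0,"jaw":0.4},
    {"dx":0.0006,"dy":0.0041,"dz":0,"roll":0,"jaw":0.4},
    {"dx":0.0006,"dy":0.0041,"dz":0,"roll":0,"jaw":0.4},
    {"dx":0.0005,"dy":0.004,"dz":0,"roll":0,"jaw":0.4},
    {"dx":0.0005,"dy":0.004,"dz":0,"roll":0,"jaw":0.4},
    {"dx":0,"dy":0,"dz":0,"roll":0,"jaw":0.4},
    {"dx":0,"dy":0,"dz":0,"roll":0,"jaw":0.4},
  ],
)

```text
t: 12.95
eef_pos: [0.5313, -0.0503, 0.0242]
ee_rot: [-3.141, 0.001, -1.71]
force: [-1.7, 3.5, 3.8]
width: 0.0435
gripper_force: 20.0
```

```bash
python3 - <<'E'
from fit import *
s=get_state();print(s['t'],s['eef_pos'],s['force'])
p,d,c=snap('wrist','w6'); rects(p,d,c)
E
```

```text
12.95 [ 0.53134643 -0.05031823  0.0241574 ] [-1.66806739  3.51137314  3.7696181 ]
red 14516 [623.2 -67. ] [ 76.2 113.9] 83.7 zdepth 0.0099
green 13911 [440.1 -41.1] [ 73.1 110.9] 81.1 zdepth 0.0096
plate 316 [5.389e+02 1.000e-01] [ 4.3 35.5] 82.2 zdepth 0.0493
mid 6403 [530.6 -56.9] [44.5 45.8] 82.1 zdepth 0.0547
midlane 1400 [528.2 -72.9] [12.2 43.8] 82.1 zdepth 0.0543
side 11368 [ 595.5 -160.5] [42.1 48.5] 82.0 zdepth 0.0549
```

View pics/w6.png

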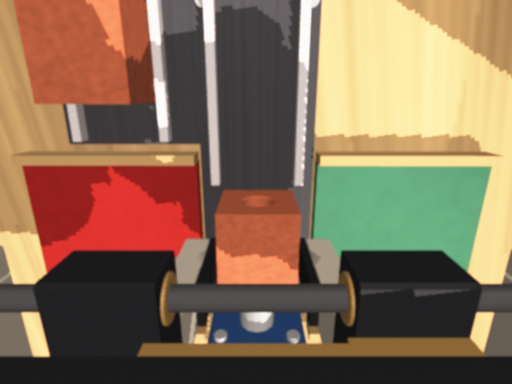

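Sleeve now held flat at (258,235), entering the pin. Switching to a light grip for the test.

Emit:
servo_tool(
  moves=[
    {"dx":0,"dy":0,"dz":0,"roll":0,"jaw":0.4},
    {"dx":0.0003,"dy":0.002,"dz":0,"roll":0,"jaw":0.4},
    {"dx":0.0003,"dy":0.002,"dz":0,"roll":0,"jaw":0.4},
    {"dx":0.0003,"dy":0.002,"dz":0,"roll":0,"jaw":0.4},
    {"dx":0.0003,"dy":0.002,"dz":0,"roll":0,"jaw":0.4},
    {"dx":0.0003,"dy":0.002,"dz":0,"roll":0,"jaw":0.4},
    {"dx":0.0003,"dy":0.002,"dz":0,"roll":0,"jaw":0.4},
    {"dx":0,"dy":0,"dz":0,"roll":0,"jaw":0.4},
    {"dx":0,"dy":0,"dz":0,"roll":0,"jaw":0.4},
    {"dx":0,"dy":0,"dz":0,"roll":0,"jaw":0.4},
  ],
  newtons=6,
)

```text
t: 14.25
eef_pos: [0.5329, -0.0398, 0.0245]
ee_rot: [3.142, -0.001, -1.71]
force: [-1.6, -2.7, 7.7]
width: 0.0439
gripper_force: 6.0
```

```bash
cat >> fit.py <<'E'
O=np.array([.5403,.0048]); A=np.deg2rad(-8.0)
G=lambda xy:np.array([[np.cos(A),np.sin(A)],[-np.sin(A),np.cos(A)]])@(np.array(xy)-O)
def rear(p,d,c,lo=-.10,hi=-.03):
    # top rear edge of the middle sleeve in gauge coords
    X=cloud(c,d); hsv=cv2.cvtColor(p,cv2.COLOR_RGB2HSV); H,S=hsv[...,0].astype(int),hsv[...,1]
    g=(X[...,:2]-O)@np.array([[np.cos(A),-np.sin(A)],[np.sin(A),np.cos(A)]])
    m=((H<13)|(H>176))&(S>120)&(X[...,2]>.046)&(X[...,2]<.07)&(abs(g[...,0])<.03)&(g[...,1]>-.125)&(g[...,1]<.0)
    q=g[m]; print('rear y',np.percentile(q[:,1],[.5,2]).round(4),'x',np.percentile(q[:,0],[1,99]).round(4),'z rear/front',[np.round(np.median(X[m][:,2][s]),4) for s in(q[:,1]<q[:,1].min()+.008,q[:,1]>q[:,1].min()+.012)])
E
python3 - <<'E'
from fit import *
s=get_state();print(s['t'],s['eef_pos'],s['force'],G(s['eef_pos'][:2]))
z=np.load('pics/w6.npz');rear(z['p'],z['d'],{k:z[k] for k in('intrinsics','R','t')})
rear(*snap('wrist','w7'))
E
```

```text
14.25 [ 0.53285037 -0.03975869  0.02453508] [-1.58002598 -2.73541372  7.67087048] [-0.00117576 -0.04516184]
rear y [-0.0813 -0.0811] x [-0.023   0.0206] z rear/front [np.float64(0.0545), np.float64(0.0548)]
rear y [-0.0751 -0.0747] x [-0.023   0.0208] z rear/front [np.float64(0.0597), np.float64(0.0584)]
```

The sleeve lagged the tool and its rear edge rose. I release, let it settle and measure.

Emit:
servo_tool(
  moves=[
    {"dx":0,"dy":0,"dz":0,"roll":0,"jaw":0.62},
    {"dx":0,"dy":0,"dz":0,"roll":0,"jaw":0.62},
    {"dx":0,"dy":0,"dz":0,"roll":0,"jaw":0.62},
    {"dx":0,"dy":0,"dz":0.02,"roll":0,"jaw":0.62},
    {"dx":0,"dy":0,"dz":0.03,"roll":0,"jaw":0.62},
    {"dx":-0.006,"dy":-0.042,"dz":0,"roll":0,"jaw":0.0},
    {"dx":-0.006,"dy":-0.042,"dz":0,"roll":0,"jaw":0.0},
    {"dx":0,"dy":0,"dz":0,"roll":0,"jaw":0.0},
    {"dx":0,"dy":0,"dz":0,"roll":0,"jaw":0.0},
    {"dx":0,"dy":0,"dz":0,"roll":0,"jaw":0.0},
  ],
)

```text
t: 15.55
eef_pos: [0.5211, -0.1223, 0.0741]
ee_rot: [-3.142, 0.0, -1.709]
force: [-0.2, -0.1, -0.3]
width: 0.0098
gripper_force: 0.0
```

```bash
python3 - <<'E'
from fit import *
s=get_state();print(s['t'],s['eef_pos'],s['force'],s['width'],G(s['eef_pos'][:2]))
for n in('top','scene'): rear(*snap(n,n+'8'))
E
```

```text
15.55 [ 0.52112341 -0.12228553  0.07412462] [-0.2129831  -0.06450181 -0.27561859] 0.009787254578251288 [-0.00130308 -0.1285176 ]Traceback (most recent call last):
  File "<stdin>", line 3, in <module>
  File "fit.py", line 23, in rear
    q=g[m]; print('rear y',np.percentile(q[:,1],[.5,2]).round(4),'x',np.percentile(q[:,0],[1,99]).round(4),'z rear/front',[np.round(np.median(X[m][:,2][s]),4) for s in(q[:,1]<q[:,1].min()+.008,q[:,1]>q[:,1].min()+.012)])
                           ~~~~~~~~~~~~~^^^^^^^^^^^^^^^
    return _quantile_unchecked(
        a, q, axis, out, overwrite_input, method, keepdims, weights)
    return _ureduce(a,
                    func=_quantile_ureduce_func,
    ...<5 lines>...
                    overwrite_input=overwrite_input,
                    method=method)
    r = func(a, **kwargs)
    result = _quantile(arr,
                       quantiles=q,
    ...<2 lines>...
                       out=out,
                       weights=wgt)
    slices_having_nans = np.isnan(arr[-1, ...])
                                  ~~~^^^^^^^^^
IndexError: index -1 is out of bounds for axis 0 with size 0
```

Emit:
servo_tool(
  moves=[
    {"dx":0,"dy":0,"dz":-0.027,"roll":0,"jaw":0.0},
    {"dx":0,"dy":0,"dz":-0.025,"roll":0,"jaw":0.0},
    {"dx":0.002,"dy":0.009,"dz":0,"roll":0,"jaw":0.0},
    {"dx":0.002,"dy":0.009,"dz":0,"roll":0,"jaw":0.0},
    {"dx":0.002,"dy":0.009,"dz":0,"roll":0,"jaw":0.0},
    {"dx":0.001,"dy":0.007,"dz":0,"roll":0,"jaw":0.0},
    {"dx":0.0003,"dy":0.002,"dz":0,"roll":0,"jaw":0.0},
    {"dx":0,"dy":0,"dz":0,"roll":0,"jaw":0.0},
    {"dx":0,"dy":0,"dz":0,"roll":0,"jaw":0.0},
    {"dx":0,"dy":0,"dz":0,"roll":0,"jaw":0.0},
  ],
)

```text
t: 16.85
eef_pos: [0.5281, -0.0871, 0.0221]
ee_rot: [3.141, 0.0, -1.71]
force: [-0.2, 1.1, 0.3]
width: 0.0002
gripper_force: 0.0
```

```bash
python3 - <<'E'
from fit import *
s=get_state();print(s['t'],s['eef_pos'],s['force'],s['width'],G(s['eef_pos'][:2]))
p,d,c=snap('wrist','w9'); rects(p,d,c)
snap('scene','s9')
E
```

```text
16.85 [ 0.52807483 -0.0871416   0.02208226] [-0.23821664  1.05018693  0.29733048] 0.00024249062610132952 [ 0.0006896  -0.09274825]
red 7361 [621.1 -80.6] [ 47.5 114.1] 85.0 zdepth 0.0099
green 7176 [438.3 -54. ] [ 45.6 110.9] 80.6 zdepth 0.0096
mid 349 [534.1 -43.4] [20.8 11. ] 81.5 zdepth 0.0547
midlane 92 [528.8 -84.3] [22.8  2.1] 82.1 zdepth 0.068
side 11228 [ 595.  -164.2] [50.  48.4] 82.0 zdepth 0.0549
```

View pics/w9.png

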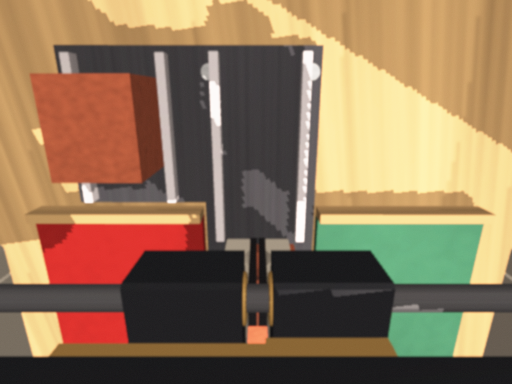

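The shut fingers are behind the sleeve at (258,245). I creep forward and watch the force.

Emit:
servo_tool(
  moves=[
    {"dx":0.0002,"dy":0.0015,"dz":0,"roll":0,"jaw":0.0},
    {"dx":0.0002,"dy":0.0015,"dz":0,"roll":0,"jaw":0.0},
    {"dx":0.0002,"dy":0.0015,"dz":0,"roll":0,"jaw":0.0},
    {"dx":0.0001,"dy":0.001,"dz":0,"roll":0,"jaw":0.0},
    {"dx":0.0001,"dy":0.001,"dz":0,"roll":0,"jaw":0.0},
    {"dx":0.0001,"dy":0.0005,"dz":0,"roll":0,"jaw":0.0},
    {"dx":0,"dy":0.0005,"dz":0,"roll":0,"jaw":0.0},
    {"dx":0,"dy":0,"dz":0,"roll":0,"jaw":0.0},
    {"dx":0,"dy":0,"dz":0,"roll":0,"jaw":0.0},
    {"dx":0,"dy":0,"dz":0,"roll":0,"jaw":0.0},
  ],
)

```text
t: 18.2
eef_pos: [0.5291, -0.0794, 0.0221]
ee_rot: [3.142, 0.0, -1.71]
force: [-0.2, -1.5, 0.2]
width: 0.0003
gripper_force: 0.5
```

Emit:
servo_tool(
  moves=[
    {"dx":0,"dy":0.0005,"dz":0,"roll":0,"jaw":0.0},
    {"dx":0,"dy":0,"dz":0,"roll":0,"jaw":0.0},
    {"dx":0,"dy":0.0005,"dz":0,"roll":0,"jaw":0.0},
    {"dx":0,"dy":0,"dz":0,"roll":0,"jaw":0.0},
    {"dx":0.0001,"dy":0.0005,"dz":0,"roll":0,"jaw":0.0},
    {"dx":0,"dy":0,"dz":0,"roll":0,"jaw":0.0},
    {"dx":0,"dy":0.0005,"dz":0,"roll":0,"jaw":0.0},
    {"dx":0,"dy":0,"dz":0,"roll":0,"jaw":0.0},
    {"dx":0,"dy":0,"dz":0,"roll":0,"jaw":0.0},
    {"dx":0,"dy":0,"dz":0,"roll":0,"jaw":0.0},
  ],
)

```text
t: 19.45
eef_pos: [0.5291, -0.0778, 0.0223]
ee_rot: [3.142, -0.0, -1.71]
force: [-1.0, -6.2, 2.5]
width: 0.0002
gripper_force: 2.7
```

Contact built to 6 N with the rear face at gauge y −0.074, so the centre is at −0.049, the cone stop. The sleeve is **too tight** and goes to the red board. Next is the knob.

Emit:
servo_tool(
  moves=[
    {"dx":-0.0005,"dy":-0.003,"dz":0,"roll":0,"jaw":0.0},
    {"dx":0,"dy":0,"dz":0.03,"roll":0,"jaw":0.62},
    {"dx":0,"dy":0,"dz":0.035,"roll":0,"jaw":0.62},
    {"dx":0.006,"dy":0.045,"dz":0,"roll":0,"jaw":0.62},
    {"dx":0.006,"dy":0.045,"dz":0,"roll":0,"jaw":0.62},
    {"dx":0.0065,"dy":0.046,"dz":0,"roll":0,"jaw":0.62},
    {"dx":0,"dy":0,"dz":0,"roll":0,"jaw":0.62},
    {"dx":0,"dy":0,"dz":-0.02,"roll":0,"jaw":0.62},
    {"dx":0,"dy":0,"dz":0,"roll":0,"jaw":0.62},
    {"dx":0,"dy":0,"dz":0,"roll":0,"jaw":0.62},
  ],
)

```text
t: 20.7
eef_pos: [0.5473, 0.0552, 0.0675]
ee_rot: [-3.142, -0.0, -1.71]
force: [-0.2, -0.5, -0.4]
width: 0.0541
gripper_force: 0.0
```

```bash
python3 - <<'E'
from fit import *
s=get_state();print(s['t'],s['eef_pos'],s['force'],s['width'],G(s['eef_pos'][:2]))
w=snap('wrist','w10'); rear(*w); rects(*w)
for n in('scene','top'):
    p,d,c=snap(n,n+'10'); X=cloud(c,d); hsv=cv2.cvtColor(p,cv2.COLOR_RGB2HSV)
    m=((hsv[...,0]<8)|(hsv[...,0]>174))&(hsv[...,1]>150)&(X[...,1]>.04)&(X[...,1]<.16)&(abs(X[...,0]-.55)<.05)
    print(n,m.sum(), G(np.median(X[m][:,:2],0)) if m.any() else '')
E
```

```text
20.7 [0.54733276 0.05520237 0.06748994] [-0.18803806 -0.45836853 -0.42909496] 0.05413596271390831 [-5.03362077e-05  5.08906326e-02]
rear y [-0.0722 -0.0716] x [-0.023   0.0201] z rear/front [np.float64(0.0549), np.float64(0.0549)]
red 26987 [627.  -40.7] [118.5 111.7] 81.9 zdepth 0.01
green 26426 [443.5 -15.7] [116.8 109.6] 82.0 zdepth 0.0097
plate 1819 [540.1  11.3] [11.9 58.8] 82.1 zdepth 0.0566
mid 7280 [532.3 -42. ] [49.9 44.3] 82.0 zdepth 0.0549
scene 0 
top 0
```

Sleeve rests flat, centre at gauge y ≈ −0.048, well short of the plate. Now descend onto the knob and grip.

Emit:
servo_tool(
  moves=[
    {"dx":0,"dy":0,"dz":-0.03,"roll":0,"jaw":0.62},
    {"dx":0,"dy":0,"dz":-0.0245,"roll":0,"jaw":0.62},
    {"dx":0,"dy":0,"dz":0,"roll":0,"jaw":0.62},
    {"dx":0,"dy":0,"dz":0,"roll":0,"jaw":0.62},
    {"dx":0,"dy":0,"dz":0,"roll":0,"jaw":0.2},
    {"dx":0,"dy":0,"dz":0,"roll":0,"jaw":0.2},
    {"dx":0,"dy":0,"dz":0,"roll":0,"jaw":0.2},
    {"dx":0,"dy":0,"dz":0,"roll":0,"jaw":0.2},
    {"dx":0,"dy":0,"dz":0,"roll":0,"jaw":0.2},
    {"dx":0,"dy":0,"dz":0,"roll":0,"jaw":0.2},
  ],
  newtons=55,
)

```text
t: 22.1
eef_pos: [0.5468, 0.0557, 0.0128]
ee_rot: [3.141, -0.0, -1.71]
force: [-4.6, 3.2, 5.4]
width: 0.0249
gripper_force: 52.1
```

Emit:
servo_tool(
  moves=[
    {"dx":0.0012,"dy":0.0085,"dz":0,"roll":0,"jaw":0.2},
    {"dx":0.0012,"dy":0.0085,"dz":0,"roll":0,"jaw":0.2},
    {"dx":0.0012,"dy":0.0085,"dz":0,"roll":0,"jaw":0.2},
    {"dx":0.0012,"dy":0.0085,"dz":0,"roll":0,"jaw":0.2},
    {"dx":0.0012,"dy":0.0085,"dz":0,"roll":0,"jaw":0.2},
    {"dx":0.0012,"dy":0.0085,"dz":0,"roll":0,"jaw":0.2},
    {"dx":0.0012,"dy":0.0085,"dz":0,"roll":0,"jaw":0.2},
    {"dx":0.0003,"dy":0.002,"dz":0,"roll":0,"jaw":0.2},
    {"dx":0,"dy":0,"dz":0,"roll":0,"jaw":0.2},
    {"dx":0,"dy":0,"dz":0,"roll":0,"jaw":0.2},
  ],
)

```text
t: 23.35
eef_pos: [0.5549, 0.1142, 0.0128]
ee_rot: [3.14, -0.004, -1.71]
force: [-0.4, -11.7, 8.2]
width: 0.0245
gripper_force: 52.5
```

```bash
python3 - <<'E'
from fit import *
s=get_state();print(s['t'],s['eef_pos'],s['force'],s['width'],G(s['eef_pos'][:2]))
w=snap('wrist','w11'); rear(*w); rects(*w)
p,d,c=snap('scene','s11'); cv2.imwrite('pics/s11c.png',cv2.resize(p[140:260,160:320,::-1],None,fx=4,fy=4,interpolation=2))
E
```

```text
23.35 [0.55490381 0.11420457 0.01277389] [ -0.35494578 -11.74869672   8.22626996] 0.024485243594733214 [-0.00076448  0.11037231]Traceback (most recent call last):
  File "<stdin>", line 3, in <module>
  File "fit.py", line 23, in rear
    q=g[m]; print('rear y',np.percentile(q[:,1],[.5,2]).round(4),'x',np.percentile(q[:,0],[1,99]).round(4),'z rear/front',[np.round(np.median(X[m][:,2][s]),4) for s in(q[:,1]<q[:,1].min()+.008,q[:,1]>q[:,1].min()+.012)])
                           ~~~~~~~~~~~~~^^^^^^^^^^^^^^^
    return _quantile_unchecked(
        a, q, axis, out, overwrite_input, method, keepdims, weights)
    return _ureduce(a,
                    func=_quantile_ureduce_func,
    ...<5 lines>...
                    overwrite_input=overwrite_input,
                    method=method)
    r = func(a, **kwargs)
    result = _quantile(arr,
                       quantiles=q,
    ...<2 lines>...
                       out=out,
                       weights=wgt)
    slices_having_nans = np.isnan(arr[-1, ...])
                                  ~~~^^^^^^^^^
IndexError: index -1 is out of bounds for axis 0 with size 0
```

Emit:
servo_tool(
  moves=[
    {"dx":0.0002,"dy":0.0015,"dz":0,"roll":0,"jaw":0.2},
    {"dx":0.0002,"dy":0.0015,"dz":0,"roll":0,"jaw":0.2},
    {"dx":0,"dy":0,"dz":0,"roll":0,"jaw":0.2},
    {"dx":0,"dy":0,"dz":0,"roll":0,"jaw":0.2},
    {"dx":0,"dy":0,"dz":0,"roll":0,"jaw":0.62},
    {"dx":0,"dy":0,"dz":0,"roll":0,"jaw":0.62},
    {"dx":0,"dy":0,"dz":0,"roll":0,"jaw":0.62},
    {"dx":0,"dy":0,"dz":0.05,"roll":0,"jaw":0.62},
    {"dx":0,"dy":0,"dz":0.03,"roll":0,"jaw":0.62},
    {"dx":0,"dy":0,"dz":0,"roll":0,"jaw":0.62},
  ],
)

```text
t: 24.65
eef_pos: [0.5581, 0.1215, 0.0954]
ee_rot: [-3.137, 0.003, -1.709]
force: [-0.7, -0.1, -0.6]
width: 0.0544
gripper_force: 0.0
```

```bash
python3 - <<'E'
from fit import *
s=get_state();print(s['t'],s['eef_pos'],s['force'],s['width'],G(s['eef_pos'][:2]))
w=snap('wrist','w12'); rects(*w); snap('scene','s12')
X=cloud(w[2],w[1]); g=(X[...,:2]-O)@np.array([[np.cos(A),-np.sin(A)],[np.sin(A),np.cos(A)]])
m=(X[...,2]>.025)&(X[...,2]<.0535)&(abs(g[...,0])<.02)&(g[...,1]>.02)&(g[...,1]<.15); print('knob',np.percentile(g[m],[1,50,99],axis=0).round(4))
cv2.imwrite('pics/m12.png',np.hstack([w[0],cv2.resize(np.load('pics/s12.npz')['p'][130:260,160:320],(288,384))])[:,:,::-1])
E
```

```text
24.65 [0.55811757 0.12152227 0.09538577] [-0.65365599 -0.11751822 -0.64884816] 0.05435879429443613 [0.00139957 0.11806606]
red 11864 [631.2 -10.8] [ 57.  111.6] 82.0 zdepth 0.01
green 11519 [447.8  14. ] [ 55.4 109.6] 82.0 zdepth 0.0098
plate 1969 [540.5  13.1] [12.2 58.9] 82.1 zdepth 0.0566
mid 82 [533.6 -14.7] [ 0.5 35.7] 82.0 zdepth 0.0457
knob [[-0.0154  0.0218]
 [-0.0006  0.081 ]
 [ 0.0141  0.1293]]
```

View pics/m12.png

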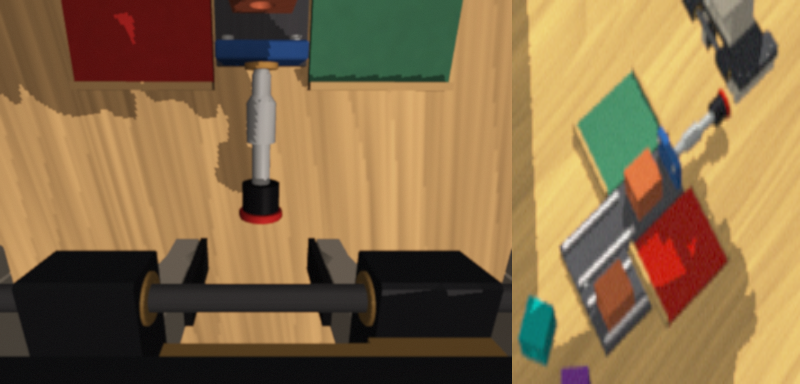

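The knob is fully out: its outer face is at gauge y ≈ 0.129, seen at (261,215). The sleeve rests on the open bed near the plate. I go above it and measure.

Emit:
servo_tool(
  moves=[
    {"dx":-0.006,"dy":-0.041,"dz":0,"roll":0,"jaw":0.62},
    {"dx":-0.006,"dy":-0.041,"dz":0,"roll":0,"jaw":0.62},
    {"dx":-0.006,"dy":-0.041,"dz":0,"roll":0,"jaw":0.62},
    {"dx":-0.0056,"dy":-0.0387,"dz":0,"roll":0,"jaw":0.62},
    {"dx":0,"dy":0,"dz":-0.02,"roll":0,"jaw":0.62},
    {"dx":0,"dy":0,"dz":0,"roll":0,"jaw":0.62},
    {"dx":0,"dy":0,"dz":0,"roll":0,"jaw":0.62},
    {"dx":0,"dy":0,"dz":0,"roll":0,"jaw":0.62},
    {"dx":0,"dy":0,"dz":0,"roll":0,"jaw":0.62},
    {"dx":0,"dy":0,"dz":0,"roll":0,"jaw":0.62},
  ],
)

```text
t: 26.0
eef_pos: [0.5329, -0.0414, 0.0729]
ee_rot: [-3.141, 0.0, -1.709]
force: [-0.0, 0.2, -0.3]
width: 0.0542
gripper_force: 0.0
```

```bash
python3 - <<'E'
from fit import *
s=get_state();print(s['t'],s['eef_pos'],s['force'],s['width'],G(s['eef_pos'][:2]))
w=snap('wrist','w13'); rects(*w); rear(*w)
E
```

```text
26.0 [ 0.53287485 -0.04137895  0.0729446 ] [-0.01955106  0.15960804 -0.28384109] 0.05420324556652402 [-0.00092602 -0.04676292]
red 15067 [626.4 -43.8] [125.5 111.7] 82.1 zdepth 0.0099
green 14505 [443.2 -18.3] [121.1 109.3] 82.1 zdepth 0.0097
plate 191 [539.3   2.3] [ 3.3 34.5] 82.1 zdepth 0.0498
mid 4716 [532.  -43.1] [52.6 44.3] 82.0 zdepth 0.0547
midlane 32 [607.6 -26.2] [ 4.5 10.9] 17.3 zdepth 0.1687
side 7083 [ 595.6 -161.9] [45.1 47.6] 82.1 zdepth 0.0549
rear y [-0.0727 -0.0725] x [-0.023  0.02 ] z rear/front [np.float64(0.0546), np.float64(0.0548)]
```

Emit:
servo_tool(
  moves=[
    {"dx":-0.0006,"dy":-0.001,"dz":-0.025,"roll":0,"jaw":0.62},
    {"dx":0,"dy":0,"dz":-0.0235,"roll":0,"jaw":0.62},
    {"dx":0,"dy":0,"dz":0,"roll":0,"jaw":0.62},
    {"dx":0,"dy":0,"dz":0,"roll":0,"jaw":0.4},
    {"dx":0,"dy":0,"dz":0,"roll":0,"jaw":0.4},
    {"dx":0,"dy":0,"dz":0,"roll":0,"jaw":0.4},
    {"dx":0,"dy":0,"dz":0,"roll":0,"jaw":0.4},
    {"dx":0,"dy":0,"dz":0,"roll":0,"jaw":0.4},
    {"dx":0,"dy":0,"dz":0.012,"roll":0,"jaw":0.4},
    {"dx":0,"dy":0,"dz":0,"roll":0,"jaw":0.4},
  ],
  newtons=30,
)

```text
t: 27.3
eef_pos: [0.5328, -0.0425, 0.0372]
ee_rot: [-3.14, 0.001, -1.71]
force: [0.3, 0.2, -1.0]
width: 0.0429
gripper_force: 30.0
```

```bash
python3 - <<'E'
from fit import *
s=get_state();print(s['t'],s['eef_pos'],s['force'],s['width'],G(s['eef_pos'][:2]))
w=snap('wrist','w14'); rear(*w)
t=O+np.array([[np.cos(A),-np.sin(A)],[np.sin(A),np.cos(A)]])@[.093,-.040]; print(t, t-s['eef_pos'][:2])
E
```

```text
27.3 [ 0.53281569 -0.04245907  0.03724086] [ 0.29969844  0.16007611 -0.9723112 ] 0.04294988558961903 [-0.00083429 -0.04784076]
rear y [-0.0728 -0.0726] x [-0.0225  0.0208] z rear/front [np.float64(0.0662), np.float64(0.0668)]
[ 0.62682801 -0.04775382] [ 0.09401232 -0.00529475]
```

Emit:
servo_tool(
  moves=[
    {"dx":0.0235,"dy":-0.0014,"dz":0,"roll":0,"jaw":0.4},
    {"dx":0.0235,"dy":-0.0014,"dz":0,"roll":0,"jaw":0.4},
    {"dx":0.0235,"dy":-0.0014,"dz":0,"roll":0,"jaw":0.4},
    {"dx":0.0235,"dy":-0.0014,"dz":0,"roll":0,"jaw":0.4},
    {"dx":0,"dy":0,"dz":0,"roll":0,"jaw":0.4},
    {"dx":0,"dy":0,"dz":-0.006,"roll":0,"jaw":0.4},
    {"dx":0,"dy":0,"dz":-0.0045,"roll":0,"jaw":0.4},
    {"dx":0,"dy":0,"dz":-0.002,"roll":0,"jaw":0.4},
    {"dx":0,"dy":0,"dz":0,"roll":0,"jaw":0.4},
    {"dx":0,"dy":0,"dz":0,"roll":0,"jaw":0.4},
  ],
)

```text
t: 28.6
eef_pos: [0.6251, -0.0483, 0.0242]
ee_rot: [3.141, -0.0, -1.709]
force: [-3.7, 1.0, 4.9]
width: 0.043
gripper_force: 30.0
```

Emit:
servo_tool(
  moves=[
    {"dx":0,"dy":0,"dz":0,"roll":0,"jaw":0.62},
    {"dx":0,"dy":0,"dz":0,"roll":0,"jaw":0.62},
    {"dx":0,"dy":0,"dz":0,"roll":0,"jaw":0.62},
    {"dx":0,"dy":0,"dz":0.035,"roll":0,"jaw":0.62},
    {"dx":0,"dy":0,"dz":0.035,"roll":0,"jaw":0.62},
    {"dx":-0.0128,"dy":0.0403,"dz":0,"roll":0,"jaw":0.62},
    {"dx":-0.0128,"dy":0.0403,"dz":0,"roll":0,"jaw":0.0},
    {"dx":-0.0128,"dy":0.0403,"dz":0,"roll":0,"jaw":0.0},
    {"dx":-0.0128,"dy":0.0403,"dz":0,"roll":0,"jaw":0.0},
    {"dx":-0.0128,"dy":0.0403,"dz":0,"roll":0,"jaw":0.0},
  ],
  newtons=20,
)

```text
t: 29.85
eef_pos: [0.5617, 0.1546, 0.0937]
ee_rot: [-3.141, 0.0, -1.71]
force: [0.2, 0.5, -0.5]
width: 0.0198
gripper_force: 0.0
```

Emit:
servo_tool(
  moves=[
    {"dx":0,"dy":0,"dz":0,"roll":0,"jaw":0.0},
    {"dx":0,"dy":0,"dz":0,"roll":0,"jaw":0.0},
    {"dx":0,"dy":0,"dz":-0.03,"roll":0,"jaw":0.0},
    {"dx":0,"dy":0,"dz":-0.03,"roll":0,"jaw":0.0},
    {"dx":0,"dy":0,"dz":-0.02,"roll":0,"jaw":0.0},
    {"dx":0,"dy":0,"dz":0,"roll":0,"jaw":0.0},
    {"dx":0,"dy":0,"dz":0,"roll":0,"jaw":0.0},
    {"dx":0,"dy":0,"dz":0,"roll":0,"jaw":0.0},
    {"dx":0,"dy":0,"dz":0,"roll":0,"jaw":0.0},
    {"dx":0,"dy":0,"dz":0,"roll":0,"jaw":0.0},
  ],
)

```text
t: 31.1
eef_pos: [0.5623, 0.1534, 0.0141]
ee_rot: [-3.141, 0.001, -1.71]
force: [0.0, -0.2, -0.4]
width: 0.0003
gripper_force: 0.0
```

```bash
python3 - <<'E'
from fit import *
s=get_state();print(s['t'],s['eef_pos'],s['force'],s['width'],G(s['eef_pos'][:2]))
p,d,c=snap('top','t15'); X=cloud(c,d); hsv=cv2.cvtColor(p,cv2.COLOR_RGB2HSV)
m=((hsv[...,0]<13)|(hsv[...,0]>176))&(hsv[...,1]>120)&(X[...,2]>.04)&(X[...,2]<.065)&(abs(X[...,0]-.6)<.1)&(X[...,1]<.03)&(X[...,1]>-.12)
print('sleeve',m.sum(),np.median(X[m],0),cv2.minAreaRect((X[m][:,:2]*1000).astype(np.float32)) if m.any() else '')
E
```

```text
31.1 [0.56230875 0.15342547 0.01414463] [ 0.01125714 -0.2274334  -0.37982515] 0.00031815144182384587 [0.00110989 0.15024209]
sleeve 191 [ 0.62347729 -0.04661094  0.05143825] ((624.9215698242188, -47.25445556640625), (49.64834213256836, 44.906124114990234), 82.46472930908203)
```

Emit:
servo_tool(
  moves=[
    {"dx":-0.002,"dy":-0.008,"dz":0,"roll":0,"jaw":0.0},
    {"dx":-0.0012,"dy":-0.008,"dz":0,"roll":0,"jaw":0.0},
    {"dx":-0.0012,"dy":-0.008,"dz":0,"roll":0,"jaw":0.0},
    {"dx":-0.0012,"dy":-0.008,"dz":0,"roll":0,"jaw":0.0},
    {"dx":-0.0012,"dy":-0.008,"dz":0,"roll":0,"jaw":0.0},
    {"dx":-0.0012,"dy":-0.008,"dz":0,"roll":0,"jaw":0.0},
    {"dx":-0.0012,"dy":-0.008,"dz":0,"roll":0,"jaw":0.0},
    {"dx":-0.0012,"dy":-0.008,"dz":0,"roll":0,"jaw":0.0},
    {"dx":-0.0007,"dy":-0.005,"dz":0,"roll":0,"jaw":0.0},
    {"dx":0,"dy":0,"dz":0,"roll":0,"jaw":0.0},
  ],
)

```text
t: 32.4
eef_pos: [0.552, 0.0862, 0.0139]
ee_rot: [-3.139, 0.004, -1.71]
force: [-0.2, 10.6, -2.2]
width: 0.0003
gripper_force: 5.5
```

Emit:
servo_tool(
  moves=[
    {"dx":-0.0002,"dy":-0.0015,"dz":0,"roll":0,"jaw":0.0},
    {"dx":0,"dy":0,"dz":0,"roll":0,"jaw":0.0},
    {"dx":-0.0002,"dy":-0.0015,"dz":0,"roll":0,"jaw":0.0},
    {"dx":0,"dy":0,"dz":0,"roll":0,"jaw":0.0},
    {"dx":-0.0001,"dy":-0.001,"dz":0,"roll":0,"jaw":0.0},
    {"dx":0,"dy":0,"dz":0,"roll":0,"jaw":0.0},
    {"dx":0,"dy":0,"dz":0,"roll":0,"jaw":0.0},
    {"dx":0,"dy":0,"dz":0,"roll":0,"jaw":0.0},
    {"dx":0,"dy":0,"dz":0,"roll":0,"jaw":0.0},
    {"dx":0,"dy":0,"dz":0,"roll":0,"jaw":0.0},
  ],
)

```text
t: 33.65
eef_pos: [0.5521, 0.0853, 0.014]
ee_rot: [-3.138, 0.007, -1.709]
force: [-3.9, 25.3, -1.7]
width: 0.0004
gripper_force: 12.5
```

Force rose to 25 N with no further motion, so it's at the home stop. Back off, rise and verify.

Emit:
servo_tool(
  moves=[
    {"dx":0.001,"dy":0.008,"dz":0,"roll":0,"jaw":0.0},
    {"dx":0.002,"dy":0.015,"dz":0,"roll":0,"jaw":0.0},
    {"dx":0,"dy":0,"dz":0.04,"roll":0,"jaw":0.0},
    {"dx":0,"dy":0,"dz":0.05,"roll":0,"jaw":0.0},
    {"dx":0,"dy":0,"dz":0.05,"roll":0,"jaw":0.0},
    {"dx":0,"dy":0,"dz":0.05,"roll":0,"jaw":0.0},
    {"dx":0,"dy":0,"dz":0,"roll":0,"jaw":0.0},
    {"dx":0,"dy":0,"dz":0,"roll":0,"jaw":0.0},
    {"dx":0,"dy":0,"dz":0,"roll":0,"jaw":0.0},
    {"dx":0,"dy":0,"dz":0,"roll":0,"jaw":0.0},
  ],
)

```text
t: 34.9
eef_pos: [0.5531, 0.103, 0.2025]
ee_rot: [3.14, -0.001, -1.71]
force: [0.2, 0.1, 0.1]
width: 0.0005
gripper_force: 0.0
```

```bash
python3 - <<'E'
from fit import *
s=get_state();print(s['t'],s['eef_pos'],s['force'])
def knob(w,t):
    p,d,c=w;X=cloud(c,d); g=(X[...,:2]-O)@np.array([[np.cos(A),-np.sin(A)],[np.sin(A),np.cos(A)]])
    z=X[...,2]; b=(abs(g[...,0])<.02)&(g[...,1]<.1)
    m=(z>.044)&(z<.054)&b&(g[...,1]>.03); q=(z>.0545)&(z<.059)&b&(abs(g[...,1]-.006)<.02)
    pin=(z>.034)&(z<.05)&(abs(g[...,0])<.009)&(g[...,1]<-.004)&(g[...,1]>-.08)
    for n,k in(('flange/grip top',m),('plate',q),('pin',pin)):
        if k.any(): print(t,n,k.sum(),np.percentile(g[k][:,1],[1,50,99]).round(4))
w=snap('wrist','w16'); knob(w,'now'); rects(*w)
z=np.load('pics/w2.npz'); knob((z['p'],z['d'],{k:z[k] for k in('intrinsics','R','t')}),'start')
E
```

```text
34.9 [0.55307684 0.10300502 0.2025447 ] [0.21394481 0.08590342 0.12039942]
now flange/grip top 575 [0.0417 0.0569 0.0703]
now plate 529 [0.0021 0.0076 0.0132]
now pin 648 [-0.0436 -0.0209 -0.0041]
red 7270 [628.4 -33.8] [103.3 111.6] 82.0 zdepth 0.0101
green 10277 [444.6  -9.2] [101.1 108.3] 82.1 zdepth 0.0098
plate 731 [540.7  12.2] [11.9 58.7] 80.7 zdepth 0.0568
start flange/grip top 241 [0.0416 0.0572 0.0696]
start plate 205 [0.0017 0.0075 0.0136]
start pin 265 [-0.0442 -0.0213 -0.005 ]
```

```bash
python3 -c "
from station import *
print(job_done())"
```

```text
the job is handed in; nothing more can be done
None
```

The middle-lane sleeve was too tight: it stopped on the cone about 22 mm short of the plate. It now lies flat on the red board, the knob is back home within about 0.5 mm of its starting position, and the job is handed in at 35 s of the 58 s limit.

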